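Stack the spare pantry bin on the bin of spice tins

TASK

Two white stack-and-nest pantry bins with finger tabs stand on the kitchen counter, one holding three spice tins and one empty. Pick up the empty one, turn it half round so that its tab points the opposite way to the tab of the bin with the tins, and set it down squarely on top so that the lugs inside the lower rim carry it level, clear of the tins; set it down rather than drop it, and let go. Do not push the bin of tins away from its place, and leave the small plain bin without a tab alone.

Things in the scene. Friction and masses are not known exactly. Their poses are not given: they have to be found in the camera images.
- loaded_bin: Lower bin, white, 0.65 kg, three tins fast inside (tops 40 mm up). 170 x 70 mm, end walls 90 high, side rims 84; finger tab at its front end. Origin: centre of underside; x from tab end to rear, z up. 3 lugs in the mouth (2 front corners, 1 mid rear), tops 84 mm up, carry a twin whose tab points to this +x: its centre is then 129 mm above this origin, with 9 mm play each way. Same way round it wrongly nests.
- empty_center (a point): Centre of the empty bin, 45 mm above its underside. Twin of the lower bin, 0.17 kg; x from tab end to rear, y across, z up; both tabs start roughly towards the robot. Its upright side rims, 25 to 39 mm above this point, are 64 mm over their outer faces (70 at the corner ears): grip them across y at mid-length from above, about 35 N. Below, the sides taper; the underside is 146 x 46 mm.
- empty_tab (a point): Middle of the flat finger tab (32 mm wide, sticking out 14 mm from the front end, top flush with the end wall) of the empty bin: 92 mm from the bin's centre towards its -x, 42.5 mm above the centre.
- plain_center (a point): Centre, half-way up (30 mm), of a bystander to leave alone: a smaller straight-sided open white bin without tab or lugs, 150 (along x) x 62 x 60 mm high, on the counter. A jar and a mug stand farther from the robot.
Mind the look-alikes: they are no part of the job. What is shaped like the part that bears empty_center but blue, brown or pink is not meant.

How it is judged:
By the outcome, as a careful person would: the job done as asked, in the order asked, and still so for the second after the job is handed in, with the robot touching nothing.
It also fails if it takes over 38 s, if anything falls off the work surface, if the arm or the gripper's body presses on something with over 40 N, if the wrist force passes 120 N, or if a joint passes its speed limit or range.

ROBOT

A 6-joint arm with a two-finger parallel gripper is mounted at the origin on the work surface. World frame = base frame: x ahead of the robot, y to its left, z up, the work surface at z = 0. Lengths are in m, angles in rad, forces in N, time in s.
With the tool pointing down it reaches from about 0.325 to 0.9 m from the base axis. Payload 6.1 kg.
Tool frame: the origin (TCP) lies midway between the tips of the shut fingers; the grasp point (between the pads) lies manip.hold_point_z behind it (manip.hold_point_z is the distance from the TCP to the grasp point, in m); z points along the fingers, y is the direction in which the jaws open and shut (so a half turn about z gives the same grasp; the last joint's range is limited). The gripper opens to 87 mm and grips with 3 to 60 N. Pads are 19 mm wide; open, the fingers measure 117 mm over their backs; the gripper's body (75 mm by 190 mm) begins 51 mm behind the grasp point.
Start: joints at [1.096, 0.22, 1.526, -0, 1.395, -0.126], TCP at [0.214, 0.587, 0.223] pointing down, gripper open.
Joint ranges: [-2.98, 2.98], [-0.91, 2.08], [0.09, 2.57], [-1.24, 4.39], [0.2, 2.65], [-2.68, 2.68]. Speed limits (rad/s): [2.57, 2.57, 3.01, 3.14, 3.14, 3.14].

INTERFACE

Orientations are given as a rotation vector (axis times angle).
In Python, from rig import sensors, capture, job, manip gives the robot as it stands.
- The arm moves only by the tool send_rows, never from a script. Its argument "increments" is a list of rows, each a list of 2 entries, a list of its own where there are three numbers: the shift along the world's x, y, z in cm, then the turn about the world's z in rad. A call has 1 to 10 rows; each row is the pose to reach, as a shift and turn from the pose measured when the call began; what a row does not reach only later rows make up. A row lasts 1/8 s, in which the tool goes at most 62.5 mm and 10.7 degrees, less where a joint would pass 70% of its speed; a pose out of reach is approached as far as the arm can. A call with a gripper value outside its range is refused whole. "grip" is the closure, from 0 (fully open) to 1 (shut), set as the call begins (left out, the last holds). The fingers move at their own pace and stop on an object; the grip force is fixed at half the most. Time passes only in rows, so rows that repeat a pose let the fingers close. It gives the time, the measured TCP pose, the force and the opening at its end, in the units of the state.
- sensors.read_state(): the state, without advancing time (a new reading comes with each control period).
- capture(name): name is "side" or "top" or "wrist"; returns a dict with "pixels" (480x640x3 uint8, red, green, blue), "mtx" (3x3 intrinsics, pixels), "R" (3x3) and "t" (3): a world point X has camera coordinates R X + t. Camera axes: x right, y down, z forward; pixel columns grow to the right and rows downward; lengths in m; the calibration is good to about 2 mm. A picture is of the moment at which its call begins. There is no depth.
- job.finish_job(): hands the job in, once; it reports no verdict.
The state is a dict: "time_s": time; "qpos": joint angles; "qvel": joint speeds; "joint_efforts": joint torques, N m; "position": TCP position; "tool_rot": TCP orientation; "contact_force": force on the tool from outside, world axes, zero at the start; "torque": the same for the moment, N m; "grip_width": finger opening in m.
Only numpy, scipy, OpenCV 4.12 (cv2) and the standard library are available. Lean on these libraries where they do the work, as an engineer would, in place of code of your own. Each camera call takes 0.05 s, during which the arm holds its last target. There are 200 camera calls.

## Working session

There is one attempt and no reset: what is moved stays moved. The work goes in short steps, Python scripts to look and compute and a tool call to move; the robot and the scene stay as the last step left them, time stands still between calls to the robot, and variables do not carry over. Pictures are saved under pics/ and viewed, about 8 in all and at most 12, crops included, and the job is handed in when it is done.

Besides the shell and the picture viewer there is one more tool, called in YAML: its name, and indented under it one key for each argument. send_rows: Moves the arm, as the interface text tells. Its arguments: {"type":"object","properties":{"increments":{"type":"array","items":{"type":"array"}},"grip":{"type":"number"}},"required":["increments"]}

```bash
mkdir -p pics; ls; python3 - <<'E'
from rig import sensors,capture,job,manip
import cv2,numpy as np
print(manip.hold_point_z, sensors.read_state())
a=[]
for n in("top","side"):
    c=capture(n); np.savez(f"pics/{n}0.npz",**c); cv2.imwrite(f"pics/{n}0.png",c["pixels"][:,:,::-1])
    print(n,c["mtx"].tolist(),c["R"].round(3).tolist(),c["t"])
E
```

```text
pics
0.0187 {'time_s': 0.0, 'qpos': array([ 1.09587115e+00,  2.21264400e-01,  1.52764416e+00, -1.54080900e-05,
        1.39471329e+00, -1.26112363e-01]), 'qvel': array([ 2.53941491e-04, -2.06761098e-03, -5.01658979e-04,  9.65740965e-04,
        1.14883959e-03,  4.98681391e-05]), 'joint_efforts': array([ 9.04475564e-04, -4.94599557e+01, -3.87394452e+01,  7.02564977e-02,
        5.66713989e-02, -1.06954019e-04]), 'position': array([0.21333195, 0.58677702, 0.22139608]), 'tool_rot': array([-5.45034234e-01, -3.09335578e+00,  3.05107724e-03]), 'contact_force': array([ 0.20720907,  0.04167012, -0.88926194]), 'torque': array([ 0.03143017, -0.01473761, -0.0115278 ]), 'grip_width': 0.08697313246643158}
top [[597.0129049686741, 0.0, 319.3070460482161], [0.0, 597.0129049686741, 228.8925407852034], [0.0, 0.0, 1.0]] [[0.029, -1.0, 0.01], [-0.999, -0.029, -0.036], [0.036, -0.009, -0.999]] [-0.06442349  0.49987186  1.4971283 ]
side [[441.73877775690084, 0.0, 318.86455064257666], [0.0, 441.73877775690084, 238.9312927030998], [0.0, 0.0, 1.0]] [[0.89, -0.455, -0.012], [-0.297, -0.561, -0.773], [0.345, 0.692, -0.634]] [-0.4666652   0.18343554  0.76277375]
```

View pics/top0.png

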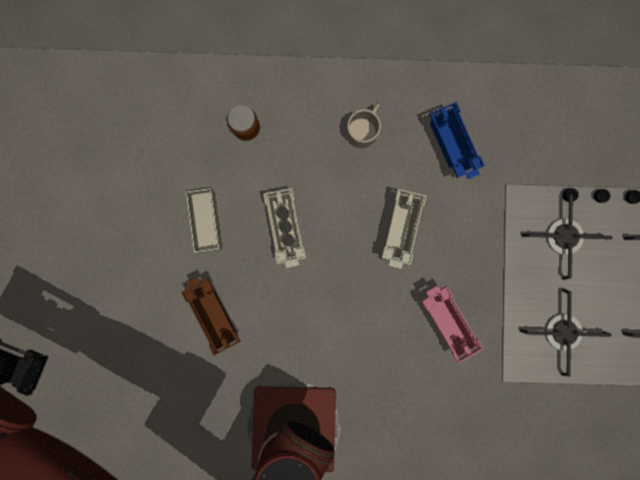

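View pics/side0.png

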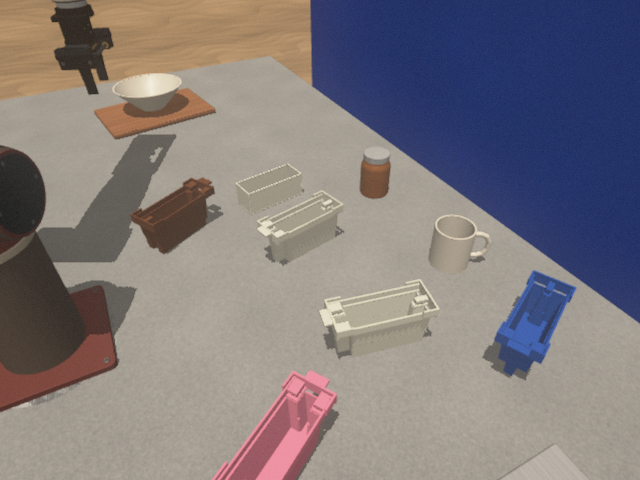

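Top view: plain bin at (203,220), a white bin with three dark tins at (285,227) with its tab at (291,263), and an empty white bin at (403,227) with its tab at (396,263). The look-alikes are brown (210,315), pink (450,322) and blue (455,140). The empty white tabbed bin at (403,227) fits the description. I'll confirm it in an enlarged crop and measure it.

```bash
python3 - <<'E'
import cv2,numpy as np
out=[]
for n,(x,y,w,h),boxes in(("top",(180,175,260,105),0),("side",(230,160,215,200),0)):
    d=np.load(f"pics/{n}0.npz"); p=d["pixels"]
    hsv=cv2.cvtColor(p,cv2.COLOR_RGB2HSV)
    lab=cv2.cvtColor(p,cv2.COLOR_RGB2LAB).astype(int)
    m=((lab[...,0]>120)&(lab[...,2]>=133)).astype(np.uint8)*255 
    m=cv2.morphologyEx(m,cv2.MORPH_CLOSE,np.ones((3,3)))
    cs,_=cv2.findContours(m,cv2.RETR_EXTERNAL,cv2.CHAIN_APPROX_NONE)
    z=3 if n=="top" else 2
    im=cv2.resize(p[y:y+h,x:x+w,::-1],None,fx=z,fy=z,interpolation=cv2.INTER_CUBIC)
    for c in cs:
        if cv2.contourArea(c)<150: continue
        r=cv2.minAreaRect(c); print(n,np.round(r[0],1),np.round(r[1],1),round(r[2],1),cv2.contourArea(c))
    cv2.imwrite(f"pics/m_{n}.png",m)
    out.append(im)
W=max(i.shape[1] for i in out)
out[1]=out[1][:280]if 0 else out[1]
mt=cv2.cvtColor(cv2.imread("pics/m_top.png",0)[175:280,180:440],cv2.COLOR_GRAY2BGR)
mt=cv2.resize(mt,None,fx=1.3,fy=1.3)
out[1]=np.hstack([cv2.resize(out[1],(300,279)),np.zeros((279,10,3),np.uint8),cv2.copyMakeBorder(mt,0,279-mt.shape[0],0,0,0)])
out=[cv2.copyMakeBorder(i,0,0,0,W-i.shape[1],0) for i in out]
cv2.imwrite("pics/crop1.png",np.vstack(out))
E
```

```text
top [444.8 321.5] [43.4 15.7] 58.7 280.0
top [403.7 229.2] [30.1 78.1] 13.1 2024.5
top [201.6 220.2] [61.9 26. ] 82.4 1091.0
top [284.6 228.4] [77.9 30.6] 78.9 2024.5
top [572.8 284.5] [136.1 196.9] 1.1 22836.5
top [240.5 117.5] [23. 23.] 90.0 418.0
top [363.9 123.4] [37.  32.4] 86.4 838.0
side [319.5 239.5] [479. 639.] 90.0 202779.5
```

View pics/crop1.png

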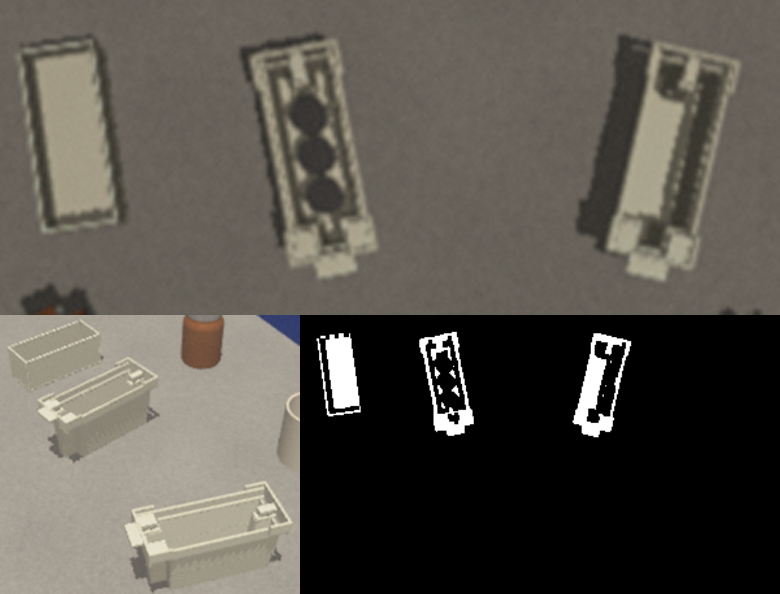

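The crop confirms it. The left bin is plain with no tab, the middle one has three tins (tab at the bottom), and the right one is the empty tabbed bin with lugs. Next I'll cast rays and triangulate heights from the two views.

```bash
cat >h.py <<'E'
import cv2,numpy as np
def ray(d,uv):
    v=np.linalg.solve(d["mtx"],[uv[0],uv[1],1]); R=d["R"]; return -R.T@d["t"],R.T@v
def plane(d,uv,z):
    o,v=ray(d,uv); return o+v*(z-o[2])/v[2]
def tri(d1,u1,d2,u2):
    P=[d["mtx"]@np.c_[d["R"],d["t"]] for d in(d1,d2)]
    X=cv2.triangulatePoints(P[0],P[1],np.array(u1,float),np.array(u2,float)).ravel(); X=X[:3]/X[3]
    o,v=ray(d1,u1); e=np.linalg.norm(np.cross(X-o,v/np.linalg.norm(v)))
    return X.round(4),round(e,4)
def rect_world(d,cnt,z):
    pts=np.array([plane(d,p,z)[:2] for p in cnt.reshape(-1,2)],np.float32)
    b=cv2.boxPoints(cv2.minAreaRect(pts*1000))/1000
    e0,e1=b[1]-b[0],b[2]-b[1]; L=e0 if np.linalg.norm(e0)>np.linalg.norm(e1) else e1
    c=b.mean(0); u=L/np.linalg.norm(L); u=u if u[0]>0 else -u   # x: tab end (near robot) -> rear
    return c+u*0.007,np.arctan2(u[1],u[0]),sorted([np.linalg.norm(e0),np.linalg.norm(e1)])
E
python3 - <<'E'
from h import *
t=np.load("pics/top0.npz"); s=np.load("pics/side0.npz")
m=cv2.imread("pics/m_top.png",0)
for c in cv2.findContours(m,0,1)[0]:
    x=cv2.minAreaRect(c)[0]; A=cv2.contourArea(c)
    if 1000<A<2100 and 200<x[1]<260: 
        print(x,rect_world(t,c,.088))
f=lambda a,b:(230+a/1.395,160+(b-315)/1.395)
g=lambda a,b:(180+a/3,175+b/3)
print("empty tab",tri(t,g(648,268),s,f(134,533)))
print("empty rear L",tri(t,g(657,42),s,f(268,485)))
print("empty rear R",tri(t,g(737,64),s,f(289,519)))
print("loaded tab",tri(t,g(336,267),s,f(48,411)))
print("loaded rear L",tri(t,g(250,52),s,f(127,361)),"R",tri(t,g(338,40),s,f(157,379)))
E
```

```text
(403.7086181640625, 229.24868774414062) (array([ 0.5108779 , -0.25259003], dtype=float32), np.float32(-0.20433134), [np.float32(0.072025016), np.float32(0.18725812)])
(201.63320922851562, 220.2489013671875) (array([0.5181316 , 0.23349836], dtype=float32), np.float32(0.16867398), [np.float32(0.061977405), np.float32(0.14789489)])
(284.5743103027344, 228.37826538085938) (array([0.50455374, 0.03540523], dtype=float32), np.float32(0.22380798), [np.float32(0.07293868), np.float32(0.18631075)])
empty tab (array([ 0.4191, -0.2342,  0.0903]), np.float64(0.0004))
empty rear L (array([ 0.6006, -0.2381,  0.0846]), np.float64(0.0001))
empty rear R (array([ 0.5831, -0.3004,  0.0938]), np.float64(0.0009))
loaded tab (array([0.4134, 0.0133, 0.094 ]), np.float64(0.0002))
loaded rear L (array([0.5809, 0.089 , 0.0808]), np.float64(0.0023)) R (array([0.5931, 0.0182, 0.0859]), np.float64(0.0013))
```

send_rows:
  increments:
    - [[2,-5,2],0.02]
    - [[5,-11,4],0.04]
    - [[7,-17,6],0.06]
    - [[10,-22,8],0.08]
    - [[12,-27,9],0.1]
    - [[14,-32,10],0.12]
    - [[17,-37,10],0.14]
    - [[19,-42,10],0.14]
    - [[21,-47,10],0.14]
    - [[23,-52,10],0.14]
  grip: 0

```text
time_s: 1.35
position: [0.4435, 0.0651, 0.3213]
tool_rot: [-0.327, -3.124, 0.002]
contact_force: [0.8, 1.7, -0.2]
grip_width: 0.0873
```

```bash
python3 - <<'E'
from rig import sensors,capture
import cv2,numpy as np
c=capture("wrist"); np.savez("pics/wristA.npz",**c); cv2.imwrite("pics/wristA.png",c["pixels"][:,:,::-1])
print(-c["R"].T@c["t"],c["R"].round(2).tolist())
s=sensors.read_state();print(s["time_s"],s["position"],s["qpos"])
E
```

```text
[0.37565449 0.07936587 0.4837851 ] [[0.21, 0.98, -0.0], [0.95, -0.2, 0.25], [0.25, -0.05, -0.97]]
1.4 [0.44529926 0.05957832 0.32098297] [-0.03804848 -0.25960915  1.81739344 -0.00620473  1.58370863 -1.39588584]
```

View pics/wristA.png

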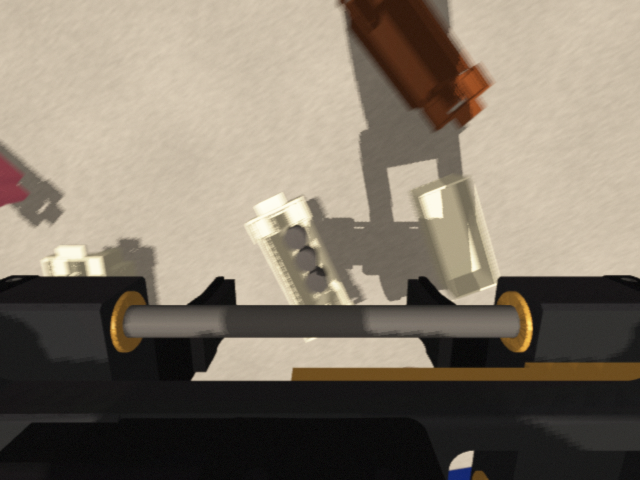

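The wrist view shows the loaded bin at (300,250) with its tab at (270,205) and three tins, the plain bin at (455,235), and part of the empty bin at (85,260). The gripper hides the rest. Heights already agree from the top and side views, so I'll go above the empty bin.

send_rows:
  increments:
    - [[1,-5,0],0]
    - [[2,-11,-2],0]
    - [[4,-17,-5],0]
    - [[5,-23,-9],0]
    - [[6.6,-29,-13],0]
    - [[6.6,-31.2,-17],0]
    - [[6.6,-31.2,-17],0]
    - [[6.6,-31.2,-17],0]
    - [[6.6,-31.2,-17],0]

```text
time_s: 2.52
position: [0.5124, -0.2518, 0.153]
tool_rot: [0.332, 3.121, -0.011]
contact_force: [0.9, -0.9, -0.5]
grip_width: 0.0871
```

```bash
python3 - <<'E'
from rig import sensors,capture
import cv2,numpy as np
s=sensors.read_state();print(s["time_s"],s["position"],s["tool_rot"],s["qpos"],s["contact_force"])
a=2*np.arctan2(s["tool_rot"][1],s["tool_rot"][0])+1.5*np.pi;print("psi",a)
c=capture("wrist"); np.savez("pics/wristB.npz",**c); cv2.imwrite("pics/wristB.png",c["pixels"][:,:,::-1])
E
```

```text
2.525 [ 0.51240438 -0.25179051  0.15295967] [ 0.33186466  3.12086965 -0.01118876] [-0.59190571  0.1474836   1.74448965 -0.00512494  1.24354511 -1.94919114] [ 0.92933117 -0.87257549 -0.46821389]
psi 7.642103372591723
```

View pics/wristB.png

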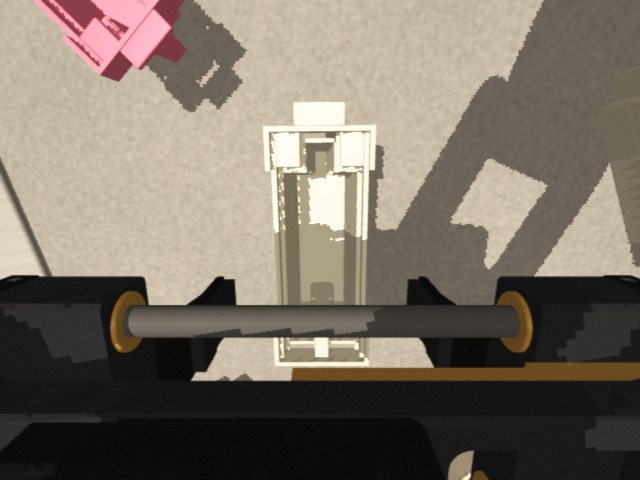

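The wrist view shows the empty bin squarely between the fingers. Its front wall spans (264,126) to (376,126), its tab is at (319,112), and its rear edge spans (275,366) to (370,366).

```bash
python3 - <<'E'
from h import *
w=np.load("pics/wristB.npz");A=np.load("pics/wristA.npz");t=np.load("pics/top0.npz")
P=[plane(w,p,.09) for p in((264,126),(376,126),(275,366),(370,366))]
P=np.array(P);print(P.round(4),P.mean(0)); v=P[2]+P[3]-P[0]-P[1];print(np.linalg.norm(v)/2,np.arctan2(v[1],v[0]))
print(tri(w,(319,112),t,(180+648/3,175+268/3)),tri(w,(275,366),t,(180+657/3,175+42/3)))
# loaded bin, from two views: tab far edge mid, front corners
print(tri(A,(268,204),t,(180+336/3,175+267/3)))
E
```

```text
[[ 0.4189 -0.269   0.09  ]
 [ 0.4336 -0.2008  0.09  ]
 [ 0.5861 -0.3039  0.09  ]
 [ 0.6007 -0.234   0.09  ]] [ 0.50983924 -0.25193129  0.09      ]
0.17055056475522556 -0.2010120579999848
(array([ 0.4194, -0.2335,  0.0973]), np.float64(0.0005)) (array([ 0.5947, -0.2524,  0.0977]), np.float64(0.0507))
(array([0.4132, 0.0125, 0.1115]), np.float64(0.0013))
```

send_rows:
  increments:
    - [[-0.1,0,-3],0.007]
    - [[-0.1,0,-6],0.007]
    - [[-0.1,0,-8.5],0.007]
    - [[-0.1,0,-9.5],0.007]
    - [[-0.1,0,-9.5],0.007]
    - [[-0.1,0,-9.5],0.007]
    - [[-0.1,0,-9.5],0.007]

```text
time_s: 3.45
position: [0.5124, -0.2523, 0.0596]
tool_rot: [0.32, 3.12, -0.013]
contact_force: [0.2, 1.0, 0.1]
grip_width: 0.0871
```

send_rows:
  increments:
    - [[0,0,0],0]
    - [[0,0,0],0]
    - [[0,0,0],0]
    - [[0,0,0],0]
    - [[0,0,0],0]
    - [[0,0,0],0]
  grip: 1

```text
time_s: 4.2
position: [0.5124, -0.2524, 0.0596]
tool_rot: [0.32, 3.12, -0.014]
contact_force: [-0.8, -1.0, 1.7]
grip_width: 0.0637
```

send_rows:
  increments:
    - [[0,0,1],0]
    - [[0,0,3],0]
    - [[0,0,6],0]
    - [[0,0,9],-0.02]
    - [[0,1,12],-0.15]
    - [[0,3,15],-0.32]
    - [[0,6,17],-0.5]
    - [[0,9,18],-0.68]
    - [[0,12,18],-0.86]
    - [[0,15,18],-1.04]

```text
time_s: 5.45
position: [0.5125, -0.1014, 0.2414]
tool_rot: [1.837, 2.545, -0.015]
contact_force: [0.1, 0.0, -2.0]
grip_width: 0.0635
```

send_rows:
  increments:
    - [[-0.2,2,0],-0.18]
    - [[-0.4,4,0],-0.36]
    - [[-0.5,6,0],-0.54]
    - [[-0.6,8,0],-0.72]
    - [[-0.7,10,0],-0.9]
    - [[-0.8,12,0],-1.08]
    - [[-0.8,13,0],-1.26]
    - [[-0.8,13.5,0],-1.44]
    - [[-0.8,13.8,0],-1.62]
    - [[-0.8,13.8,0],-1.68]

```text
time_s: 6.7
position: [0.5045, 0.0369, 0.2429]
tool_rot: [-3.119, -0.326, 0.011]
contact_force: [0.1, 0.4, -3.0]
grip_width: 0.0634
```

```bash
python3 - <<'E'
from rig import sensors
import numpy as np
s=sensors.read_state();print(s["time_s"],s["position"],s["tool_rot"],s["qpos"],s["contact_force"],s["torque"],s["grip_width"])
a=2*np.arctan2(s["tool_rot"][1],s["tool_rot"][0])+1.5*np.pi;print("psi",(a+np.pi)%(2*np.pi)-np.pi)
E
```

```text
6.7 [0.50451947 0.03688892 0.24291527] [-3.11929327 -0.32601686  0.01072104] [-0.08570038 -0.07534544  1.80047018  0.00394748  1.42418127  1.27622786] [ 0.06090494  0.36579216 -3.04951589] [-0.12063166  0.16896322 -0.02370403] 0.06344187338442438
psi -1.3625199936945513
```

```bash
python3 - <<'E'
from rig import capture
import cv2,numpy as np
o=[]
for n in("wrist","side","top"):
    c=capture(n); np.savez(f"pics/{n}C.npz",**c); p=c["pixels"][:,:,::-1]
    o.append(p[0:480,100:540] if n=="wrist" else cv2.resize(p[40:280,200:400],(400,480),interpolation=cv2.INTER_CUBIC)) if n!="top" else cv2.imwrite("pics/topC.png",p)
cv2.imwrite("pics/C.png",cv2.resize(np.hstack(o),(800,457)))
E
```

```text
(no output)
```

View pics/C.png

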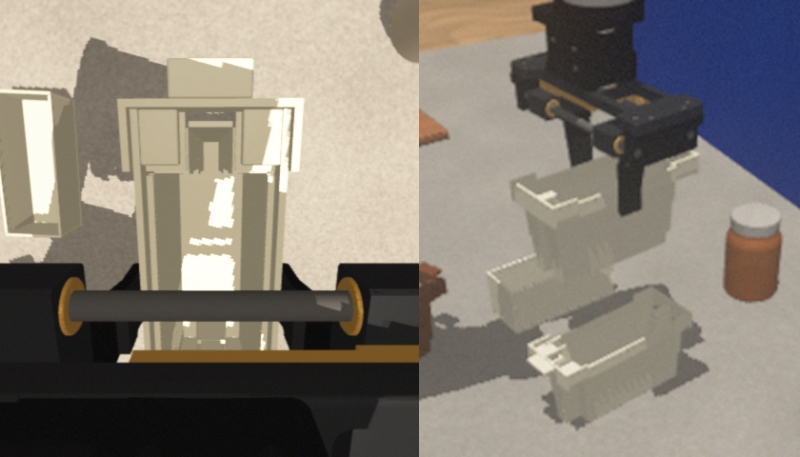

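The held bin has its tab pointing away from the robot, opposite to the loaded bin's tab. In the wrist crop its front wall runs from (118,98) to (303,98). In the side view it looks level, above the loaded bin at about (610,350). Next I'll compute the held offset and check that the loaded bin hasn't moved.

```bash
python3 - <<'E'
from h import *
w=np.load("pics/wristC.npz"); s0=np.load("pics/side0.npz");s=np.load("pics/sideC.npz")
k=800/840; z=.2733
P=np.array([plane(w,(a/k+100,b/k),z) for a,b in((118,98),(303,98),(168,58),(253,58))]);print(P.round(4))
v=P[1]-P[0];print(np.linalg.norm(v)); n=np.array([v[1],-v[0]])/np.linalg.norm(v[:2])
for n in(n,-n): print("centre",(P[0]+P[1])[:2]/2+n*.085,"axis yaw",np.arctan2(*n[::-1]))
# side-view heights of held bin: tri with wrist not possible for hidden rear; tab far corner
f=lambda a,b:(200+(a/k-440)/2,40+b/k/2)
print("tab mid",tri(w,(210/k+100,62/k),s,f(686,160)))
# loaded yaw refit: sensitivity
t=np.load("pics/top0.npz"); m=cv2.imread("pics/m_top.png",0)
c=[c for c in cv2.findContours(m,0,1)[0] if abs(cv2.minAreaRect(c)[0][0]-284.6)<2][0]
print(rect_world(t,c,.09))
q=np.array([plane(t,(180+a/3,175+b/3),.09)[:2] for a,b in((250,52),(338,40),(290,266),(376,248))]);print(q.round(4),q.mean(0),np.arctan2(*(q[0]+q[1]-q[2]-q[3])[::-1]))
E
```

```text
[[0.5826 0.0886 0.2733]
 [0.597  0.0205 0.2733]
 [0.5999 0.0725 0.2733]
 [0.6063 0.0421 0.2733]]
0.06957910584378567
centre [0.50667224 0.03694918] axis yaw -2.9334174707300944
centre [0.67300189 0.0720839 ] axis yaw 0.20817518285969888
tab mid (array([0.6056, 0.0594, 0.2493]), np.float64(0.0018))
(array([0.50448334, 0.03530724], dtype=float32), np.float32(0.22380795), [np.float32(0.07283645), np.float32(0.18604961)])
[[ 0.5821  0.0872]
 [ 0.5938  0.0174]
 [ 0.4128  0.05  ]
 [ 0.4291 -0.0178]] [0.50447222 0.03419018] 0.2134672052788648
```

```bash
python3 - <<'E'
import cv2,numpy as np
p=np.load("pics/top0.npz")["pixels"][175:280,250:320,::-1]; q=np.load("pics/topC.npz")["pixels"][175:280,250:320,::-1]
cv2.imwrite("pics/D.png",cv2.resize(np.hstack([p,q]),None,fx=5.5,fy=5.5,interpolation=cv2.INTER_CUBIC))
E
```

```text
(no output)
```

View pics/D.png

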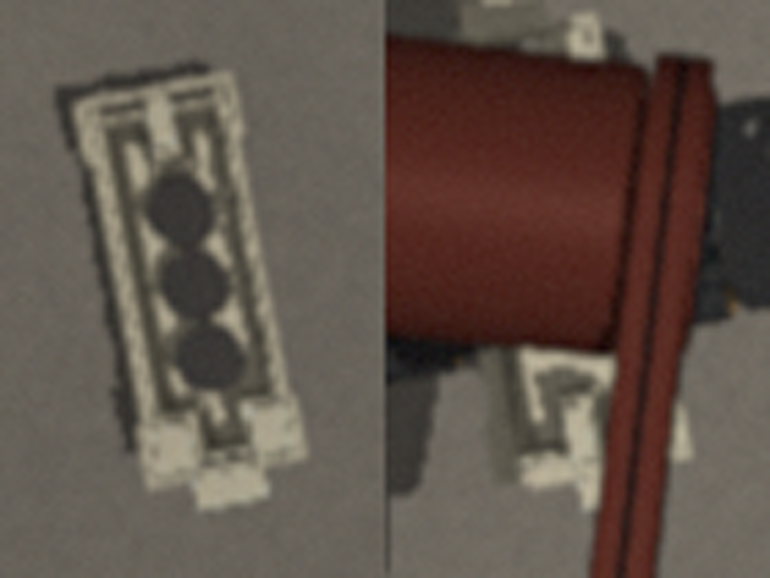

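The loaded bin shows no displacement (right half of the picture, partly hidden by the arm). The wrist scale puts the held front wall at 69.6 mm against 70 mm, so the bin is not sagging, but the side triangulation of the tab disagreed. I'll check that with a projection.

```bash
python3 - <<'E'
from h import *
s=np.load("pics/sideC.npz"); im=cv2.resize(s["pixels"][40:280,200:400,::-1],(600,720),interpolation=cv2.INTER_CUBIC)[:600]
def draw(c,yaw,z0,col):
    u=np.array([np.cos(yaw),np.sin(yaw)]);v=np.array([-u[1],u[0]])
    L=[(-85,35,90),(-85,-35,90),(85,-35,90),(85,35,90),(-99,16,90),(-99,-16,90),(-73,23,0),(-73,-23,0),(73,-23,0),(73,23,0)]
    for a,b,h in L:
        p=np.r_[c+u*a/1e3+v*b/1e3,z0+h/1e3]; q=s["mtx"]@(s["R"]@p+s["t"]); q=q[:2]/q[2]
        cv2.drawMarker(im,tuple(int(x) for x in ((q-[200,40])*3).round()),col,cv2.MARKER_CROSS,12,1)
draw(np.array([.5067,.0369]),-2.9334,.2433-.06,(0,0,255)); draw(np.array([.5045,.0347]),.219,0,(255,0,0))
cv2.imwrite("pics/E.png",im)
E
```

```text
(no output)
```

View pics/E.png

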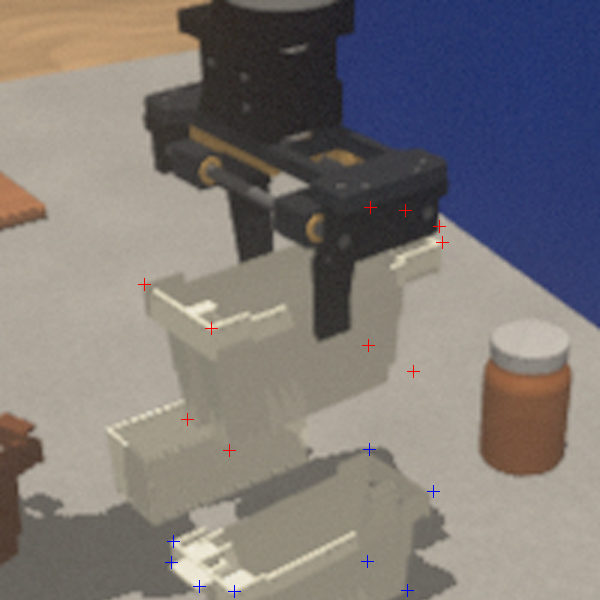

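The red projection matches the held rims: rear edge (155,290) to (215,330), far front corner (442,242). The blue one matches the loaded tab. So the held bin is level; the pixel I took for the tab was the front ear, as the tab itself is hidden. Lowering now.

send_rows:
  increments:
    - [[-0.2,-0.2,-2],0.011]
    - [[-0.2,-0.2,-5],0.011]
    - [[-0.2,-0.2,-7],0.011]
    - [[-0.2,-0.2,-8.4],0.011]
    - [[-0.2,-0.2,-9],0.011]
    - [[-0.2,-0.2,-9.2],0.011]
    - [[-0.2,-0.2,-9.4],0.011]
    - [[-0.2,-0.2,-9.4],0.011]

```text
time_s: 7.85
position: [0.503, 0.0346, 0.1491]
tool_rot: [-3.117, -0.35, 0.01]
contact_force: [0.8, -0.4, -3.3]
grip_width: 0.0635
```

send_rows:
  increments:
    - [[0,0,-0.1],0]
    - [[0,0,-0.2],0]
    - [[0,0,-0.3],0]
    - [[0,0,-0.4],0]
    - [[0,0,-0.4],0]

```text
time_s: 8.48
position: [0.5028, 0.0346, 0.1449]
tool_rot: [-3.117, -0.35, 0.01]
contact_force: [0.1, 0.1, -2.2]
grip_width: 0.0633
```

send_rows:
  increments:
    - [[0,0,-0.05],0]
    - [[0,0,-0.1],0]
    - [[0,0,-0.15],0]
    - [[0,0,-0.15],0]

```text
time_s: 8.98
position: [0.5029, 0.0346, 0.1435]
tool_rot: [-3.117, -0.35, 0.01]
contact_force: [-0.8, -0.2, -1.9]
grip_width: 0.0638
```

send_rows:
  increments:
    - [[0,0,-0.05],0]
    - [[0,0,-0.1],0]
    - [[0,0,-0.1],0]

```text
time_s: 9.35
position: [0.503, 0.0346, 0.1435]
tool_rot: [-3.117, -0.35, 0.01]
contact_force: [-3.7, -0.5, 6.1]
grip_width: 0.0633
```

Contact came at TCP z = 0.1435 m (0.1436 m expected), now carrying about 8 N. Letting go.

send_rows:
  increments:
    - [[0,0,0.05],0]
    - [[0,0,0.05],0]
    - [[0,0,0.05],0]
    - [[0,0,0.05],0]
    - [[0,0,0.05],0]
    - [[0,0,0.05],0]
  grip: 0

```text
time_s: 10.1
position: [0.5029, 0.0346, 0.1439]
tool_rot: [-3.117, -0.35, 0.01]
contact_force: [0.1, 0.9, -0.7]
grip_width: 0.0867
```

send_rows:
  increments:
    - [[0,0,1],0]
    - [[0,0,3],0]
    - [[0,0,6],0]
    - [[0,0,10],0]
    - [[-1,5,13],0]
    - [[-3,10,14],0]
    - [[-5,16,14],0]
    - [[-7,22,14],0]
    - [[-9,28,14],0]
    - [[-9,28,14],0]

```text
time_s: 11.35
position: [0.4111, 0.3181, 0.2847]
tool_rot: [-3.115, -0.359, 0.009]
contact_force: [0.1, -0.6, 0.1]
grip_width: 0.087
```

```bash
python3 - <<'E'
from rig import capture
from h import *
t=capture("top"); s=capture("side"); np.savez("pics/topF.npz",**t);np.savez("pics/sideF.npz",**s)
o=[]
for d,(x,y,w,h),k in((t,(240,160,100,130),4),(s,(220,130,140,150),3.4)):
    im=cv2.resize(d["pixels"][y:y+h,x:x+w,::-1],None,fx=k,fy=k,interpolation=cv2.INTER_CUBIC)
    for yaw,z0,col in((.219,0,(255,0,0)),(.219+np.pi,.084,(0,0,255))):
        u=np.array([np.cos(yaw),np.sin(yaw)]);v=np.array([-u[1],u[0]])
        for a,b in((-85,35),(-85,-35),(85,-35),(85,35),(-99,16),(-99,-16)):
            p=np.r_[np.array([.5045,.0347])+u*a/1e3+v*b/1e3,z0+.09]; q=d["mtx"]@(d["R"]@p+d["t"]); q=q[:2]/q[2]
            cv2.drawMarker(im,tuple(int(e) for e in ((q-[x,y])*k).round()),col,cv2.MARKER_CROSS,10,1)
    o.append(cv2.resize(im,None,fx=520/im.shape[0],fy=520/im.shape[0]))
im=np.hstack(o); cv2.imwrite("pics/F.png",im[:,:800]); print(im.shape)
E
```

```text
(520, 885, 3)
```

View pics/F.png

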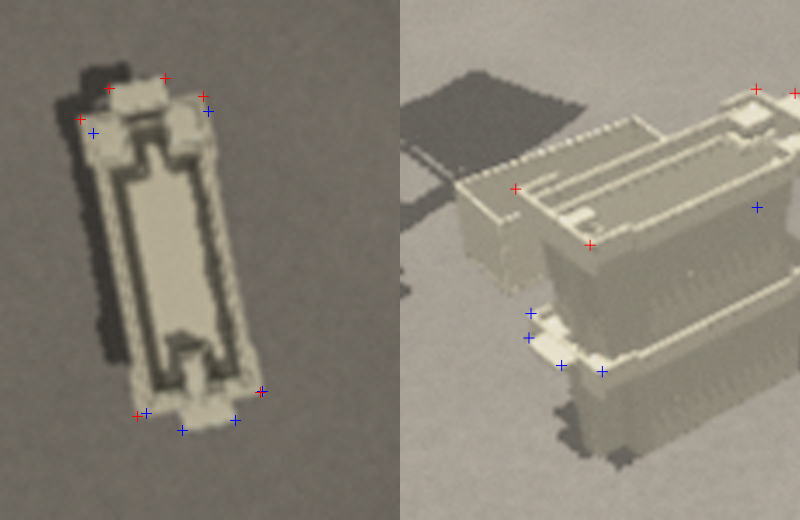

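The stack is seated. The upper bin's rims lie on the predicted corners (88,120), (205,97) and (590,245), level at 84 mm, with its tab opposite the lower tab. The lower bin's tab is still on its marks, and the gripper is clear.

```bash
python3 -c "
from rig import job;print(job.finish_job())"
```

```text
the job is handed in; nothing more can be done
None
```

The empty white bin now sits on top of the bin of tins, turned half round so its tab points the opposite way. I gripped it by its side rims, lowered it until it touched, let go and handed the job in at about 11.5 s.

**Last checks:**
- **Seating:** contact came at a tool height of 143.5 mm, against 143.6 mm expected for resting on the lugs. The force change on setting it down was about 8 N.
- **Alignment:** in the last top and side pictures the upper rims match a level bin at the right height, square on the lower one to within a few mm. The bin of tins has not visibly moved, and I did not touch the plain bin.
- **Hand clear:** the gripper was open and about 0.3 m away when I handed in.

**Checks that disagreed:**
- **Held tab:** one measurement of the tab's height came out about 2 cm low. I had picked the ear of the front corner by mistake; projecting the whole bin into the side view showed it was level.
- **Wrist-and-top heights:** two of these ran high (about 97 mm and 111 mm, against 90 mm). I think the first is from the two cameras seeing the bin from nearly the same direction; for the second the arm was also moving. I used the top-and-side heights instead.
- **Empty bin's rear corner:** one measurement paired the wrong corners and I dropped it.

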